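# Heft two plaster jackets and hold the heavier one up to the magnifier

### The job

Two look-alike plaster field jackets stand on cork pads, and only the heavier one holds fossil bone: lift the one at the robot's left well clear of its pad and hold it still for a moment to feel its weight, stand it back on the middle of its pad, and then do the same lift with the one at the robot's right. Present the heavier of the two at the bench magnifier: hold it upright in the air on the robot's side of the glass, level with and centred on the lens, its middle about 100 mm from the glass, with the lighter one standing let go on the middle of its own pad. Finish while still holding the heavier jacket there (do not put it down); keep both jackets upright throughout, and do not touch the magnifier or disturb the other things on the table.

Things in the scene. Friction and masses are not known exactly. Their poses are not given: they have to be found in the camera images.
- jacket_left: Plaster jacket (a closed off-white plaster drum with two slightly darker bands round it) standing upright at the robot's left (+y): 53 mm across, 63.5 mm tall. Origin: centre of its underside; z is its own axis, upward. Both jackets look the same; each is closed and holds something, which may shift by about a millimetre inside. One of the two is heavier than the other by at least 2 N (never more than 6 N in all); which one differs from run to run.
- mid_left (a point): Middle of that jacket (robot's left (+y)), on its axis, 32 mm above its underside.
- pad_left: Round cork pad at the robot's left (+y) on which that jacket starts: 90 mm across, 8 mm thick, fixed to the table. Origin: centre of its underside, on the table top.
- jacket_right: Plaster jacket (a closed off-white plaster drum with two slightly darker bands round it) standing upright at the robot's right (-y): 53 mm across, 63.5 mm tall. Origin: centre of its underside; z is its own axis, upward. Both jackets look the same; each is closed and holds something, which may shift by about a millimetre inside. One of the two is heavier than the other by at least 2 N (never more than 6 N in all); which one differs from run to run.
- mid_right (a point): Middle of that jacket (robot's right (-y)), on its axis, 32 mm above its underside.
- pad_right: Round cork pad at the robot's right (-y) on which that jacket starts: 90 mm across, 8 mm thick, fixed to the table. Origin: centre of its underside, on the table top.
- magnifier: Bench magnifier, fixed to the table, too firm to move: a round lens standing upright, 111 mm across over its black rim, about 13 mm thick, its centre 200 mm above the table, on a post with a round foot (120 mm across) 75 mm behind the lens. Origin: on the table right below the lens centre. Its -x axis points square out of the glass towards the robot's side; the foot and post are on the +x side.
- lens (a point): Centre of the magnifier's lens, 200 mm above the table; the axes are the magnifier's (-x points square out of the glass to the robot's side, z up). The jacket's place is 100 mm from here along -x.
- glue: Bystander, not to be disturbed: small white glue bottle with a thin black tip, 28 mm across, 80 mm tall. Origin: under the middle of it.
- chunk: Bystander, not to be disturbed: grey-brown rock chunk, 60 mm across, 35 mm tall. Origin: under the middle of it.
- bone: Bystander, not to be disturbed: pale bone fragment, 44 mm across, 24 mm tall. Origin: under the middle of it.
- brush: Bystander, not to be disturbed: brush lying flat, 170 mm long. Origin: under its middle, x along it.
- scribe: Bystander, not to be disturbed: air scribe (metal pen) lying flat, 150 mm long, 14 mm thick. Origin: under its middle, x along it.
- consolidant: Bystander, not to be disturbed: amber glass jar, 48 mm across, 85 mm tall. Origin: under the middle of it.
- beaker: Bystander, not to be disturbed: white ceramic cup without handle, 52 mm across, 55 mm tall. Origin: under the middle of it.
Things that resemble listed ones, but are neither listed nor needed, are in the scene too. What is shaped like the jacket_left but blue or turquoise is not meant.

How it is judged:
On the way, in this order (a step that is already met when the one before it is completed fails the run):
1. the left jacket is held still in the air by the fingers, its underside at least 30 mm above the table, while the right one stands on its pad (height (world z) of jacket_left above 0.03 m and contact force between the fingers and jacket_left above 1 N and angle between jacket_left's own z axis and vertical below 0.5 rad and linear speed of jacket_left below 0.05 m/s and horizontal distance between jacket_right and pad_right below 0.022 m and height (world z) of jacket_right below 0.013 m and angle between jacket_right's own z axis and vertical below 0.15 rad and linear speed of jacket_right below 0.03 m/s and contact force between the fingers and jacket_right below 0.2 N), for 0.3 s.
2. the right jacket is held still in the air by the fingers, its underside at least 30 mm above the table, while the left one stands let go on the middle of its pad (height (world z) of jacket_right above 0.03 m and contact force between the fingers and jacket_right above 1 N and angle between jacket_right's own z axis and vertical below 0.5 rad and linear speed of jacket_right below 0.05 m/s and horizontal distance between jacket_left and pad_left below 0.022 m and height (world z) of jacket_left below 0.013 m and angle between jacket_left's own z axis and vertical below 0.15 rad and linear speed of jacket_left below 0.03 m/s and contact force between the fingers and jacket_left below 0.2 N), for 0.3 s.
At the end, for the whole second after the job is handed in: Heavier jacket held still in the fingers on the robot's side of the lens: middle 65 to 140 mm out along the lens axis, within 30 mm of it sideways and in height, tilt under 0.25 rad; lighter one upright, let go, within 22 mm of its own pad's middle (((distance between core_c0 and mid_left below 0.02 m and x of mid_left in the frame of lens between -0.14 and -0.065 m and y of mid_left in the frame of lens between -0.03 and 0.03 m and z of mid_left in the frame of lens between -0.03 and 0.03 m and angle between jacket_left's own z axis and vertical below 0.25 rad and contact force between the fingers and jacket_left above 1 N and linear speed of each of jacket_left, jacket_right below 0.03 m/s and horizontal distance between jacket_right and pad_right below 0.022 m and height (world z) of jacket_right below 0.013 m and angle between jacket_right's own z axis and vertical below 0.15 rad and contact force between the fingers and jacket_right below 0.2 N) or (distance between core_c0 and mid_right below 0.02 m and x of mid_right in the frame of lens between -0.14 and -0.065 m and y of mid_right in the frame of lens between -0.03 and 0.03 m and z of mid_right in the frame of lens between -0.03 and 0.03 m and angle between jacket_right's own z axis and vertical below 0.25 rad and contact force between the fingers and jacket_right above 1 N and linear speed of each of jacket_right, jacket_left below 0.03 m/s and horizontal distance between jacket_left and pad_left below 0.022 m and height (world z) of jacket_left below 0.013 m and angle between jacket_left's own z axis and vertical below 0.15 rad and contact force between the fingers and jacket_left below 0.2 N))); the arm keeps its last pose, push and grip.
It fails at once if the magnifier is touched (more than 2 N) (contact force between any of the arm, the fingers, jacket_left, jacket_right and magnifier above 2 N).
It fails at once if a bystander is moved more than 25 mm (distance of any of glue, chunk, bone, brush, scribe, consolidant, beaker from where it was at the start of the episode above 0.025 m).
It fails at once if a jacket is tipped over (more than 0.7 rad) (angle between any of jacket_left, jacket_right's own z axis and vertical above 0.7 rad).
It also fails if it takes over 72 s, if anything falls off the work surface, if the arm or the gripper's body presses on something with over 40 N, if the wrist force passes 120 N, or if a joint passes its speed limit or range.

### The arm

A 6-joint arm with a two-finger parallel gripper is mounted at the origin on the work surface. World frame = base frame: x ahead of the robot, y to its left, z up, the work surface at z = 0. Lengths are in m, angles in rad, forces in N, time in s.
With the tool pointing down it reaches from about 0.15 to 0.775 m from the base axis. Payload 6.1 kg.
Tool frame: the origin (TCP) lies midway between the tips of the shut fingers; the grasp point (between the pads) lies 19 mm behind it; z points along the fingers, y is the direction in which the jaws open and shut (so a half turn about z gives the same grasp; the last joint's range is limited). The gripper opens to 85 mm and grips with 20 to 120 N. Pads are 22 mm wide; open, the fingers measure 114 mm over their backs; the gripper's body (76 mm by 85 mm) begins 54 mm behind the grasp point. The pads swing forward as they close: fully open they stand 13 mm farther back than shut.
Start: joints at [-1.337, 0.126, -0.04, 1.405, 0, 1.571], TCP at [0.122, -0.511, 0.231] pointing down, gripper open.
Joint ranges: [-2.72, 2.72], [-0.95, 1.95], [-1.27, 1.35], [-1.78, 2.02], [-1.46, 1.47], [-3.14, 3.14]. Speed limits (rad/s): [2.39, 2.39, 3.01, 3.14, 3.14, 3.14].

### API

Orientations are given as a rotation vector (axis times angle).
In Python, from cell import manip gives the robot as it stands. The module is installed in compiled form; this text tells all that it offers.
- The arm moves only by the shell command python3 -m inch 'ROWS' [OPENING] [FORCE]. ROWS is JSON, a list of rows, each an object of numbers: "tx", "ty", "tz": the shift along the tool's x, y, z in m; "spin": the turn about the tool's z in degrees. A call has 1 to 20 rows; each row is the pose to reach, as a shift and turn from the pose commanded when the call began, along the tool's axes at that moment; what a row does not reach only later rows make up. A row lasts 1/12 s, in which the tool goes at most 41.7 mm and 7.16 degrees, less where a joint would pass 70% of its speed; a pose out of reach is approached as far as the arm can. A call with a gripper value outside its range is refused whole. OPENING is the opening, from 0 (shut) to 1 (fully open), set as the call begins (- or left out, the last holds). The fingers move at their own pace and stop on an object; FORCE is the grip in N (left out, the last holds). Time passes only in rows, so rows that repeat a pose let the fingers close. It gives the time, the measured TCP pose, the force and the opening at its end, in the units of the state.
- manip.get_state(): the state, without advancing time (a new reading comes with each control period).
- manip.snapshot(name): name is "scene" or "top" or "wrist"; returns a dict with "frame" (420x560x3 uint8, red, green, blue), "range_z" (420x560 float32, m along the optical axis (not along the pixel's ray), 0 where there is no reading), "fx", "fy", "cx", "cy" (pixels), "cam_to_world" (4x4, takes a point from camera to world coordinates). Camera axes: x right, y down, z forward; pixel columns grow to the right and rows downward; lengths in m; the calibration is good to about 2 mm. The wrist camera is an equidistant fisheye: a pixel r from the principal point sees the ray r / f radians off the axis. A picture is of the moment at which its call begins.
- manip.close_job(): hands the job in, once; it reports no verdict.
The state is a dict: "time_s": time; "joint_pos": joint angles; "qd": joint speeds; "joint_efforts": joint torques, N m; "position": TCP position; "ee_rot": TCP orientation; "ft_force": force on the tool from outside, world axes, zero at the start; "wrist_torque": the same for the moment, N m; "grip_width": opening from 0.0 (shut) to 1.0 (fully open).
Only numpy, scipy, OpenCV 4.12 (cv2) and the standard library are available. Lean on these libraries where they do the work, as an engineer would, in place of code of your own. Each camera call takes 0.05 s, during which the arm holds its last target.

## Working session

There is one attempt and no reset: what is moved stays moved. The work goes in short steps, Python scripts to look and compute and a shell command to move; the robot and the scene stay as the last step left them, time stands still between calls to the robot, and variables do not carry over. Pictures are saved under pics/ and viewed, and the job is handed in when it is done.

```bash
mkdir -p pics; ls
python3 - <<'E'
from cell import manip
import cv2, numpy as np, pickle
s=manip.get_state(); print(s)
for n in ["scene","top"]:
    d=manip.snapshot(n); pickle.dump(d,open(n+".pkl","wb")); cv2.imwrite(f"pics/{n}0.png",d["frame"][:,:,::-1]); print(n,d["fx"],d["cx"],d["cy"],np.round(d["cam_to_world"],3).tolist())
E
```

```text
pics
{'time_s': 0.0, 'joint_pos': array([-1.33701958e+00,  1.26414347e-01, -4.06218002e-02,  1.40537373e+00,
       -1.96390469e-05,  1.57083015e+00]), 'qd': array([-0.00032194,  0.00168779,  0.0006101 , -0.00085055,  0.00168556,
        0.00026815]), 'joint_efforts': array([ 1.19209599e-04, -4.35914683e+01,  3.52922416e+01,  1.73196330e-02,
        5.27231191e-05, -3.06331067e-06]), 'position': array([ 0.12151971, -0.5103318 ,  0.23050412]), 'ee_rot': array([-3.11857230e+00, -3.66140678e-01,  3.26101820e-04]), 'ft_force': array([ 0.97749615, -0.16659816, -0.38579158]), 'wrist_torque': array([-0.01247452, -0.02054958,  0.01385545]), 'grip_width': 0.9987977489619699}
scene 497.062981434777 278.7625751633775 213.4226753160893 [[-0.607, 0.429, -0.668, 1.424], [0.794, 0.321, -0.516, 0.676], [-0.007, -0.844, -0.536, 0.862], [0.0, 0.0, 0.0, 1.0]]
top 543.3326731494893 276.95925040375903 210.70867249431691 [[0.014, -0.99, 0.142, 0.386], [-1.0, -0.012, 0.015, -0.005], [-0.013, -0.142, -0.99, 1.296], [0.0, 0.0, 0.0, 1.0]]
```

View pics/scene0.png

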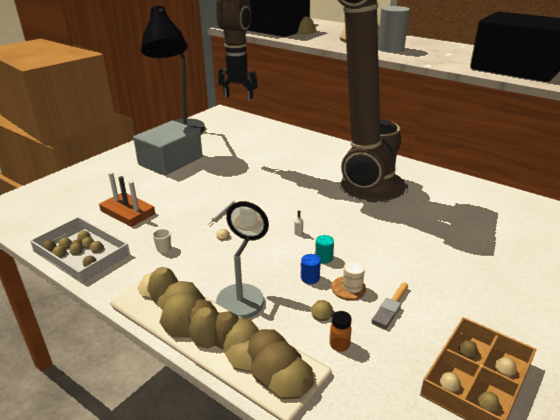

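View pics/top0.png

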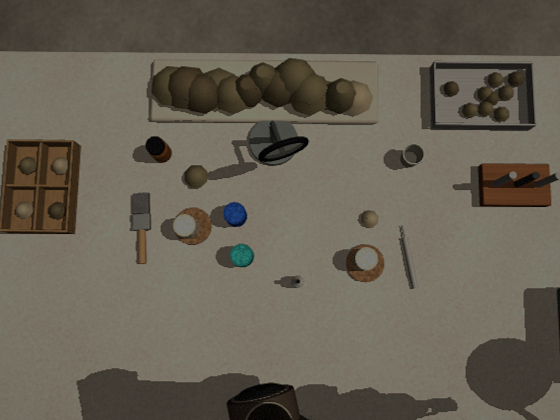

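The top view shows the left jacket and pad at about (188,226), the right ones at (365,261), and the magnifier lens at (283,149). Blue and turquoise decoys stand at (235,214) and (242,255), near the left jacket. I'll measure positions from depth.

```bash
cat > h.py <<'E'
import numpy as np, pickle, cv2
def cloud(d):
    z=d["range_z"]; v,u=np.mgrid[:z.shape[0],:z.shape[1]]
    P=np.stack([(u-d["cx"])/d["fx"]*z,(v-d["cy"])/d["fy"]*z,z,np.ones_like(z)],-1)@d["cam_to_world"].T
    P=P[...,:3]; P[z<=0]=np.nan
    return P
E
python3 - <<'E'
from h import *
C={n:pickle.load(open(n+".pkl","rb")) for n in ["top","scene"]}
P=cloud(C["top"]); F=C["top"]["frame"].astype(int); 
Q=cloud(C["scene"])
def reg(name,u0,u1,v0,v1,lo,hi,P=P):
    q=P[v0:v1,u0:u1].reshape(-1,3); q=q[(q[:,2]>lo)&(q[:,2]<hi)]
    print(name,len(q),'mid',np.round((q.min(0)+q.max(0))/2,4),'ext',np.round(np.ptp(q,axis=0),3),'med',np.round(np.median(q,0),4))
reg('table',300,340,300,330,-.1,.1)
reg('Ltop',165,215,205,250,.062,.09)
reg('Rtop',340,390,235,285,.062,.09)
hsv=cv2.cvtColor(C["top"]["frame"],cv2.COLOR_RGB2HSV)
for n,(u0,u1,v0,v1) in dict(L=(165,218,200,252),R=(340,390,235,290)).items():
    h=hsv[v0:v1,u0:u1]; q=P[v0:v1,u0:u1]
    m=(h[...,1]>100)&(q[...,2]<.02)&(q[...,2]>0.0)
    p=q[m]; 
    # circle outline fit via min enclosing circle
    (c,r)=cv2.minEnclosingCircle(p[:,:2].astype(np.float32)); print('pad',n,len(p),np.round(c,4),round(r,4),np.median(p[:,2]))
for n,b in dict(blue=(220,250,198,230),turq=(228,257,240,270),glue=(280,305,270,292),bone=(358,382,207,230),chunk=(180,212,160,192),cons=(143,175,133,165),beak=(398,427,140,170)).items(): reg(n,*b,.015,.12)
reg('scribe',395,420,222,292,.006,.03); reg('brush',128,155,190,268,.005,.04)
# magnifier
for nm,X in(('top',P),('scene',Q)):
    q=X.reshape(-1,3); s=q[(q[:,2]>.14)&(q[:,2]<.27)&(abs(q[:,0]-.5)<.2)&(abs(q[:,1])<.15)]
    print(nm,len(s),s.min(0),s.max(0))
    c=s.mean(0);U,S,V=np.linalg.svd(s-c); print(c,V[2],S/np.sqrt(len(s)))
    w=s[:,:2]; (cc,sz,a)=cv2.minAreaRect(w.astype(np.float32)); print(cc,sz,a)
E
```

```text
table 1198 mid [ 0.3279 -0.0886 -0.0006] ext [0.068 0.092 0.017] med [ 0.3278 -0.0886 -0.0005]
Ltop 415 mid [0.527  0.2248 0.0696] ext [0.05  0.05  0.015] med [0.5266 0.225  0.0707]
Rtop 428 mid [ 0.4573 -0.187   0.0716] ext [0.05  0.051 0.019] med [ 0.4572 -0.1859  0.0711]
pad L 569 [0.533  0.2169] 0.0445 0.007381256211535847
pad R 595 [ 0.45   -0.1945] 0.0446 0.0075553967604558014
blue 457 mid [0.5572 0.1127 0.0431] ext [0.051 0.051 0.054] med [0.5548 0.1119 0.0625]
turq 445 mid [0.461  0.0943 0.0425] ext [0.049 0.051 0.055] med [0.4608 0.0938 0.0625]
glue 118 mid [ 0.4043 -0.033   0.0513] ext [0.027 0.025 0.062] med [ 0.4039 -0.0333  0.0498]
bone 157 mid [ 0.554  -0.204   0.0221] ext [0.036 0.038 0.014] med [ 0.555  -0.2036  0.0207]
chunk 385 mid [0.652  0.2129 0.0276] ext [0.054 0.053 0.025] med [0.6502 0.2103 0.0282]
cons 468 mid [0.7084 0.2973 0.0537] ext [0.045 0.045 0.077] med [0.7047 0.2932 0.0814]
beak 285 mid [ 0.7036 -0.3007  0.0383] ext [0.052 0.051 0.046] med [ 0.7094 -0.306   0.0435]
scribe 325 mid [ 0.4675 -0.2954  0.0134] ext [0.146 0.055 0.015] med [ 0.4573 -0.2963  0.0117]
brush 947 mid [0.527  0.3395 0.0158] ext [0.18  0.066 0.022] med [0.5456 0.3368 0.0176]
top 765 [ 0.64984788 -0.05075135  0.14930511] [0.69259998 0.05242833 0.25909304]
[0.67064627 0.00176005 0.21141133] [-0.9413836  -0.33613606  0.028451  ] [0.03293415 0.02785128 0.0026365 ]
(0.6728929877281189, 0.0011372268199920654) (0.013369697146117687, 0.10980980843305588) 19.461551666259766
scene 1320 [ 0.65274081 -0.05230645  0.14756922] [0.69970289 0.05213115 0.25856117]
[6.75823814e-01 6.24453392e-04 2.04142729e-01] [-0.94009854 -0.34022262 -0.02152462] [0.0285814  0.02735361 0.00352555]
(0.6834281086921692, 0.002545345574617386) (0.03632194921374321, 0.10977998375892639) 17.29024887084961
```

```bash
cat >> h.py <<'E'
from scipy.spatial.transform import Rotation as R
def go(x,y,z,yaw=None):
    from cell import manip
    s=manip.get_state(); M=R.from_rotvec(s["ee_rot"]).as_matrix(); p=s["position"]
    cur=np.degrees(np.arctan2(M[1,0],M[0,0]))
    print('t',round(s["time_s"],2),'pos',np.round(p,4),'yaw',round(cur,1),'tilt',round(np.degrees(np.arccos(-M[2,2])),2),'j',np.round(s["joint_pos"],2),'ft',np.round(s["ft_force"],2),'grip',round(s["grip_width"],3))
    print('shift tx,ty,tz',np.round(M.T@(np.array([x,y,z])-p),4),'spin',None if yaw is None else round(cur-yaw,1))
E
python3 -c "
from h import go
go(.527,.225,.17,40)"
```

```text
t 0.1 pos [ 0.1215 -0.5104  0.2306] yaw 13.4 tilt 0.08 j [-1.34  0.13 -0.04  1.41  0.    1.57] ft [-0.51 -0.06  0.31] grip 1.001
shift tx,ty,tz [ 0.5648 -0.6214  0.0615] spin -26.6
```

```bash
python3 -m inch '[{"tx":0.02,"ty":-0.022,"spin":-2},{"tx":0.045,"ty":-0.05,"spin":-5},{"tx":0.07,"ty":-0.077,"spin":-8},{"tx":0.095,"ty":-0.105,"spin":-11},{"tx":0.12,"ty":-0.132,"spin":-14},{"tx":0.145,"ty":-0.16,"spin":-17},{"tx":0.17,"ty":-0.187,"spin":-20},{"tx":0.195,"ty":-0.215,"spin":-23},{"tx":0.22,"ty":-0.242,"spin":-26},{"tx":0.245,"ty":-0.27,"spin":-26.6},{"tx":0.27,"ty":-0.297,"spin":-26.6},{"tx":0.295,"ty":-0.325,"spin":-26.6},{"tx":0.32,"ty":-0.352,"spin":-26.6},{"tx":0.345,"ty":-0.38,"spin":-26.6},{"tx":0.37,"ty":-0.407,"spin":-26.6},{"tx":0.395,"ty":-0.435,"spin":-26.6},{"tx":0.42,"ty":-0.462,"spin":-26.6},{"tx":0.44,"ty":-0.484,"spin":-26.6},{"tx":0.45,"ty":-0.495,"spin":-26.6},{"tx":0.45,"ty":-0.495,"spin":-26.6}]' 1 50; python3 -c "
from h import go
go(.527,.225,.17,40)"
```

```text
t 0.1 pos [ 0.1215 -0.5104  0.2306] yaw 13.4 tilt 0.08 j [-1.34  0.13 -0.04  1.41  0.    1.57] ft [-0.51 -0.06  0.31] grip 1.001
shift tx,ty,tz [ 0.5648 -0.6214  0.0615] spin -26.6invalid input at $[0]: expected keys tx, ty, tz, spin
```

```bash
python3 -m inch '[{"tx":0.02,"ty":-0.022,"tz":0,"spin":-2},{"tx":0.045,"ty":-0.05,"tz":0,"spin":-5},{"tx":0.07,"ty":-0.077,"tz":0,"spin":-8},{"tx":0.095,"ty":-0.105,"tz":0,"spin":-11},{"tx":0.12,"ty":-0.132,"tz":0,"spin":-14},{"tx":0.145,"ty":-0.16,"tz":0,"spin":-17},{"tx":0.17,"ty":-0.187,"tz":0,"spin":-20},{"tx":0.195,"ty":-0.215,"tz":0,"spin":-23},{"tx":0.22,"ty":-0.242,"tz":0,"spin":-26},{"tx":0.245,"ty":-0.27,"tz":0,"spin":-26.6},{"tx":0.27,"ty":-0.297,"tz":0,"spin":-26.6},{"tx":0.295,"ty":-0.325,"tz":0,"spin":-26.6},{"tx":0.32,"ty":-0.352,"tz":0,"spin":-26.6},{"tx":0.345,"ty":-0.38,"tz":0,"spin":-26.6},{"tx":0.37,"ty":-0.407,"tz":0,"spin":-26.6},{"tx":0.395,"ty":-0.435,"tz":0,"spin":-26.6},{"tx":0.42,"ty":-0.462,"tz":0,"spin":-26.6},{"tx":0.44,"ty":-0.484,"tz":0,"spin":-26.6},{"tx":0.45,"ty":-0.495,"tz":0,"spin":-26.6},{"tx":0.45,"ty":-0.495,"tz":0,"spin":-26.6}]' 1 50; python3 -c "
from h import go
go(.527,.225,.17,40)"
```

```text
time_s: 1.77
position: [0.4456, 0.0775, 0.2303]
ee_rot: [-2.949, -1.08, 0.002]
ft_force: [-1.6, -0.3, -0.3]
grip_width: 1.0
t 1.77 pos [0.4456 0.0775 0.2303] yaw 40.2 tilt 0.07 j [ 0.17 -0.01 -0.19  1.4   0.    2.61] ft [-1.58 -0.28 -0.3 ] grip 1.0
shift tx,ty,tz [ 0.1574 -0.06    0.0603] spin 0.2
```

```bash
python3 -m inch '[{"tx":0.02,"ty":-0.007,"tz":0.01,"spin":0},{"tx":0.045,"ty":-0.017,"tz":0.02,"spin":0},{"tx":0.07,"ty":-0.027,"tz":0.03,"spin":0},{"tx":0.1,"ty":-0.038,"tz":0.04,"spin":0},{"tx":0.125,"ty":-0.048,"tz":0.05,"spin":0},{"tx":0.145,"ty":-0.055,"tz":0.06,"spin":0},{"tx":0.157,"ty":-0.06,"tz":0.06,"spin":0},{"tx":0.157,"ty":-0.06,"tz":0.06,"spin":0},{"tx":0.157,"ty":-0.06,"tz":0.06,"spin":0}]'
python3 - <<'E'
from h import *
from cell import manip
d=manip.snapshot("wrist"); cv2.imwrite("pics/w1.png",d["frame"][:,:,::-1]); pickle.dump(d,open("w1.pkl","wb"))
print(d["fx"],d["cx"],d["cy"],d["cam_to_world"].round(3).tolist())
z=d["range_z"]; v,u=np.mgrid[:420,:560]
a=(u-d["cx"])/d["fx"];b=(v-d["cy"])/d["fy"];th=np.hypot(a,b);k=np.tan(th)/np.maximum(th,1e-9)
P=(np.stack([a*k*z,b*k*z,z,np.ones_like(z)],-1)@d["cam_to_world"].T)[...,:3]
q=P.reshape(-1,3); q=q[(z.ravel()>0)&(th.ravel()<1.4)]
s=q[(q[:,2]>.06)&(q[:,2]<.08)&(np.hypot(q[:,0]-.527,q[:,1]-.225)<.05)]
print(len(s),(s.min(0)+s.max(0))/2,np.ptp(s,axis=0)) if len(s) else 0
go(.527,.225,.022,40)
E
```

```text
time_s: 2.52
position: [0.5262, 0.2214, 0.1714]
ee_rot: [2.952, 1.074, -0.001]
ft_force: [0.3, -0.2, 0.7]
grip_width: 1.004
325.19226210127806 277.93562462322075 213.7291597215676 [[0.643, -0.731, -0.23, 0.584], [-0.766, -0.613, -0.192, 0.27], [-0.001, 0.3, -0.954, 0.314], [0.0, 0.0, 0.0, 1.0]]
3337 [0.52698361 0.22376988 0.06679275] [0.05208309 0.050615   0.01356099]
t 2.57 pos [0.5261 0.221  0.1719] yaw 40.0 tilt 0.03 j [ 0.4   0.22 -0.06  1.29 -0.    2.84] ft [-0.48 -0.36  0.53] grip 0.994
shift tx,ty,tz [ 0.0033 -0.0026  0.1499] spin -0.0
```

View pics/w1.png

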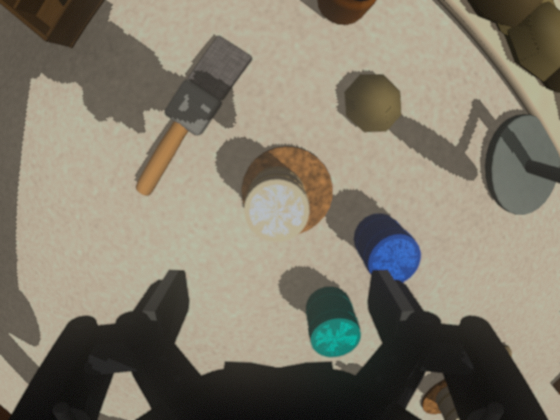

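The wrist view shows the jacket at (277,208), between the finger columns (~180 and ~385). It agrees with the top view to within about 1 mm, so I'm descending.

```bash
python3 -m inch '[{"tx":0.003,"ty":-0.0025,"tz":0.015,"spin":0},{"tx":0.003,"ty":-0.0025,"tz":0.035,"spin":0},{"tx":0.003,"ty":-0.0025,"tz":0.055,"spin":0},{"tx":0.003,"ty":-0.0025,"tz":0.075,"spin":0},{"tx":0.003,"ty":-0.0025,"tz":0.095,"spin":0},{"tx":0.003,"ty":-0.0025,"tz":0.115,"spin":0},{"tx":0.003,"ty":-0.0025,"tz":0.13,"spin":0},{"tx":0.003,"ty":-0.0025,"tz":0.142,"spin":0},{"tx":0.003,"ty":-0.0025,"tz":0.149,"spin":0},{"tx":0.003,"ty":-0.0025,"tz":0.149,"spin":0},{"tx":0.003,"ty":-0.0025,"tz":0.149,"spin":0}]'; python3 -c "
from h import go
go(.527,.2245,.022,40)"
```

```text
time_s: 3.48
position: [0.5272, 0.2252, 0.0231]
ee_rot: [2.953, 1.073, 0.001]
ft_force: [-0.2, -0.3, 0.3]
grip_width: 1.0
t 3.48 pos [0.5272 0.2252 0.0231] yaw 39.9 tilt 0.03 j [ 0.4   0.29 -0.3   0.98 -0.    2.85] ft [-0.23 -0.27  0.33] grip 1.0
shift tx,ty,tz [-0.0006  0.0004  0.0011] spin -0.1
```

```bash
python3 -m inch '[{"tx":0,"ty":0,"tz":0,"spin":0},{"tx":0,"ty":0,"tz":0,"spin":0},{"tx":0,"ty":0,"tz":0,"spin":0},{"tx":0,"ty":0,"tz":0,"spin":0},{"tx":0,"ty":0,"tz":0,"spin":0},{"tx":0,"ty":0,"tz":0,"spin":0},{"tx":0,"ty":0,"tz":0,"spin":0},{"tx":0,"ty":0,"tz":0,"spin":0},{"tx":0,"ty":0,"tz":0,"spin":0},{"tx":0,"ty":0,"tz":0,"spin":0},{"tx":0,"ty":0,"tz":0,"spin":0},{"tx":0,"ty":0,"tz":0,"spin":0}]' 0 50
```

```text
time_s: 4.48
position: [0.528, 0.226, 0.0236]
ee_rot: [2.952, 1.074, 0.003]
ft_force: [0.2, -1.2, 6.6]
grip_width: 0.58
```

```bash
python3 -m inch '[{"tx":0,"ty":0,"tz":-0.005,"spin":0},{"tx":0,"ty":0,"tz":-0.013,"spin":0},{"tx":0,"ty":0,"tz":-0.023,"spin":0},{"tx":0,"ty":0,"tz":-0.034,"spin":0},{"tx":0,"ty":0,"tz":-0.046,"spin":0},{"tx":0,"ty":0,"tz":-0.057,"spin":0},{"tx":0,"ty":0,"tz":-0.066,"spin":0},{"tx":0,"ty":0,"tz":-0.073,"spin":0},{"tx":0,"ty":0,"tz":-0.078,"spin":0},{"tx":0,"ty":0,"tz":-0.08,"spin":0},{"tx":0,"ty":0,"tz":-0.08,"spin":0},{"tx":0,"ty":0,"tz":-0.08,"spin":0},{"tx":0,"ty":0,"tz":-0.08,"spin":0},{"tx":0,"ty":0,"tz":-0.08,"spin":0}]'; for i in 1 2 3 4 5 6; do python3 -m inch '[{"tx":0,"ty":0,"tz":0,"spin":0}]' | grep ft_f; done
python3 - <<'E'
from h import *
from cell import manip
for i in range(6):
    d=manip.snapshot("scene"); print(manip.get_state()["ft_force"].round(2),manip.get_state()["joint_efforts"].round(2))
cv2.imwrite("pics/s1.png",d["frame"][:,:,::-1])
go(.533,.217,.022,40)
E
```

```text
time_s: 5.65
position: [0.5268, 0.2257, 0.1017]
ee_rot: [2.952, 1.074, -0.002]
ft_force: [0.3, 0.2, -1.0]
grip_width: 0.579
ft_force: [-0.4, -0.2, -1.9]
ft_force: [-0.9, 0.6, -0.8]
ft_force: [0.2, 0.5, -1.5]
ft_force: [-0.1, 0.7, -2.5]
ft_force: [-0.3, -0.3, -1.7]
ft_force: [-0.1, -0.5, -1.4]
[-0.7   0.56 -1.77] [ -0.   -51.05  34.86   0.    -0.    -0.  ]
[-0.67 -0.38 -1.97] [  0.   -51.05  34.86   0.    -0.    -0.  ]
[ 0.87 -0.63 -1.42] [ -0.   -51.06  34.86   0.    -0.     0.  ]
[ 0.39  0.02 -0.89] [ -0.   -51.06  34.86   0.    -0.     0.  ]
[ 0.26  0.08 -1.45] [  0.   -51.06  34.87   0.    -0.     0.  ]
[ 0.12 -0.07 -1.78] [  0.   -51.07  34.87   0.    -0.     0.  ]
t 6.45 pos [0.5271 0.2258 0.1023] yaw 40.0 tilt 0.0 j [ 0.4   0.25 -0.18  1.15 -0.    2.85] ft [ 0.12 -0.07 -1.78] grip 0.578
shift tx,ty,tz [-0.0012  0.0105  0.0803] spin -0.0
```

View pics/s1.png

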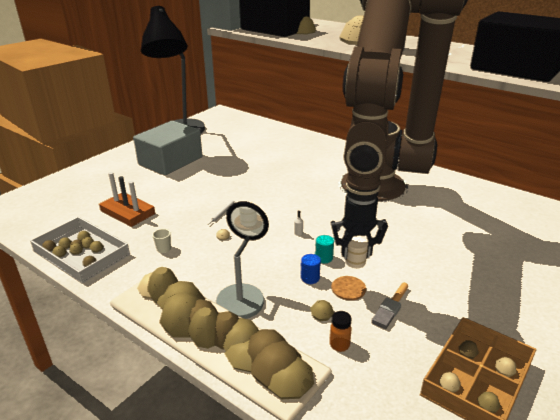

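The left jacket is held clear at (357,250), and the force reads about 1.5 N. I'm putting it back on the pad middle.

```bash
python3 -m inch '[{"tx":0,"ty":0.003,"tz":0.004,"spin":0},{"tx":-0.001,"ty":0.007,"tz":0.012,"spin":0},{"tx":-0.001,"ty":0.0105,"tz":0.022,"spin":0},{"tx":-0.001,"ty":0.0105,"tz":0.034,"spin":0},{"tx":-0.001,"ty":0.0105,"tz":0.046,"spin":0},{"tx":-0.001,"ty":0.0105,"tz":0.057,"spin":0},{"tx":-0.001,"ty":0.0105,"tz":0.065,"spin":0},{"tx":-0.001,"ty":0.0105,"tz":0.071,"spin":0},{"tx":-0.001,"ty":0.0105,"tz":0.075,"spin":0},{"tx":-0.001,"ty":0.0105,"tz":0.0775,"spin":0},{"tx":-0.001,"ty":0.0105,"tz":0.079,"spin":0},{"tx":-0.001,"ty":0.0105,"tz":0.079,"spin":0},{"tx":-0.001,"ty":0.0105,"tz":0.079,"spin":0}]'; python3 -m inch '[{"tx":0,"ty":0,"tz":0,"spin":0},{"tx":0,"ty":0,"tz":0,"spin":0},{"tx":0,"ty":0,"tz":0,"spin":0},{"tx":0,"ty":0,"tz":0,"spin":0},{"tx":0,"ty":0,"tz":0,"spin":0},{"tx":0,"ty":0,"tz":0,"spin":0},{"tx":0,"ty":0,"tz":0,"spin":0},{"tx":0,"ty":0,"tz":0,"spin":0},{"tx":0,"ty":0,"tz":0,"spin":0},{"tx":0,"ty":0,"tz":0,"spin":0}]' 1 50
```

```text
time_s: 7.53
position: [0.5335, 0.2173, 0.0238]
ee_rot: [-2.952, -1.075, -0.002]
ft_force: [-0.2, -0.2, -1.3]
grip_width: 0.574
time_s: 8.37
position: [0.5331, 0.2171, 0.0233]
ee_rot: [2.952, 1.074, -0.0]
ft_force: [0.1, 0.2, 0.0]
grip_width: 1.001
```

Now I'll raise the tool, then look and work out the shift to the right jacket.

```bash
python3 -m inch '[{"tx":0,"ty":0,"tz":-0.015,"spin":0},{"tx":0,"ty":0,"tz":-0.04,"spin":0},{"tx":0,"ty":0,"tz":-0.07,"spin":0},{"tx":0,"ty":0,"tz":-0.1,"spin":0},{"tx":0,"ty":0,"tz":-0.13,"spin":0},{"tx":0,"ty":0,"tz":-0.145,"spin":0},{"tx":0,"ty":0,"tz":-0.15,"spin":0},{"tx":0,"ty":0,"tz":-0.15,"spin":0}]'
python3 - <<'E'
from h import *
from cell import manip
d=manip.snapshot("wrist"); cv2.imwrite("pics/w2.png",d["frame"][:,:,::-1])
z=d["range_z"]; v,u=np.mgrid[:420,:560]
a=(u-d["cx"])/d["fx"];b=(v-d["cy"])/d["fy"];th=np.hypot(a,b);k=np.tan(th)/np.maximum(th,1e-9)
P=(np.stack([a*k*z,b*k*z,z,np.ones_like(z)],-1)@d["cam_to_world"].T)[...,:3]
q=P.reshape(-1,3); q=q[(z.ravel()>0)&(th.ravel()<1.4)]
s=q[(q[:,2]>.064)&(q[:,2]<.08)&(np.hypot(q[:,0]-.533,q[:,1]-.217)<.05)]
print(len(s),(s.min(0)+s.max(0))/2,np.ptp(s,axis=0))
go(.4573,-.1865,.17,25)
E
```

```text
time_s: 9.03
position: [0.5338, 0.2174, 0.1746]
ee_rot: [-2.952, -1.074, -0.004]
ft_force: [0.2, -0.4, 0.5]
grip_width: 1.001
3175 [0.53207718 0.21618594 0.06884403] [0.05163947 0.05069728 0.00965326]
t 9.08 pos [0.5332 0.2171 0.173 ] yaw 40.0 tilt 0.02 j [ 0.39  0.23 -0.05  1.3  -0.    2.83] ft [-1.05 -0.62 -0.33] grip 1.001
shift tx,ty,tz [-0.3176  0.2605  0.0029] spin 15.0
```

View pics/w2.png

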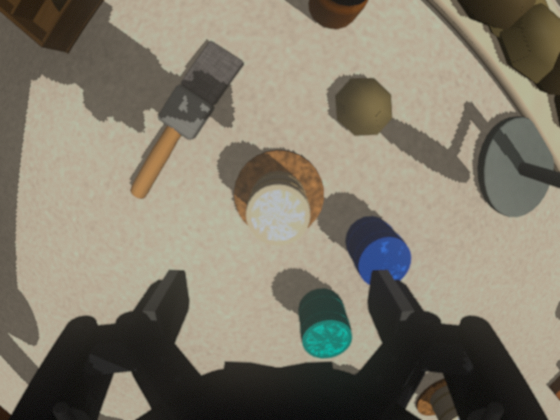

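The left jacket stands at (.532,.216), about 1 mm from the pad middle. Moving over the right one.

```bash
python3 -m inch '[{"tx":-0.013,"ty":0.011,"tz":0,"spin":1},{"tx":-0.038,"ty":0.031,"tz":0,"spin":2},{"tx":-0.063,"ty":0.052,"tz":0,"spin":4},{"tx":-0.088,"ty":0.072,"tz":0,"spin":6},{"tx":-0.113,"ty":0.093,"tz":0,"spin":8},{"tx":-0.138,"ty":0.113,"tz":0,"spin":10},{"tx":-0.163,"ty":0.134,"tz":0,"spin":12},{"tx":-0.188,"ty":0.154,"tz":0,"spin":14},{"tx":-0.213,"ty":0.175,"tz":0,"spin":15},{"tx":-0.238,"ty":0.195,"tz":0,"spin":15},{"tx":-0.263,"ty":0.216,"tz":0,"spin":15},{"tx":-0.288,"ty":0.236,"tz":0,"spin":15},{"tx":-0.305,"ty":0.25,"tz":0,"spin":15},{"tx":-0.314,"ty":0.257,"tz":0,"spin":15},{"tx":-0.3175,"ty":0.2605,"tz":0,"spin":15},{"tx":-0.3175,"ty":0.2605,"tz":0,"spin":15},{"tx":-0.3175,"ty":0.2605,"tz":0,"spin":15}]'
python3 - <<'E'
from h import *
from cell import manip
d=manip.snapshot("wrist"); cv2.imwrite("pics/w3.png",d["frame"][:,:,::-1])
z=d["range_z"]; v,u=np.mgrid[:420,:560]
a=(u-d["cx"])/d["fx"];b=(v-d["cy"])/d["fy"];th=np.hypot(a,b);k=np.tan(th)/np.maximum(th,1e-9)
P=(np.stack([a*k*z,b*k*z,z,np.ones_like(z)],-1)@d["cam_to_world"].T)[...,:3]
q=P.reshape(-1,3); q=q[(z.ravel()>0)&(th.ravel()<1.4)]
s=q[(q[:,2]>.064)&(q[:,2]<.08)&(np.hypot(q[:,0]-.4573,q[:,1]+.1865)<.05)]
print(len(s),(s.min(0)+s.max(0))/2,np.ptp(s,axis=0))
go(.4573,-.1865,.022,25)
E
```

```text
time_s: 10.5
position: [0.4572, -0.1858, 0.1725]
ee_rot: [-3.066, -0.68, 0.001]
ft_force: [0.5, -0.1, 0.1]
grip_width: 1.0
3248 [ 0.45709785 -0.18940197  0.0688937 ] [0.05168026 0.05085342 0.00977754]
t 10.55 pos [ 0.4574 -0.1855  0.1728] yaw 25.1 tilt 0.06 j [-0.39  0.07 -0.23  1.27  0.    2.32] ft [-0.12  0.33 -0.72] grip 0.996
shift tx,ty,tz [-0.0004  0.001   0.1508] spin 0.1
```

View pics/w3.png

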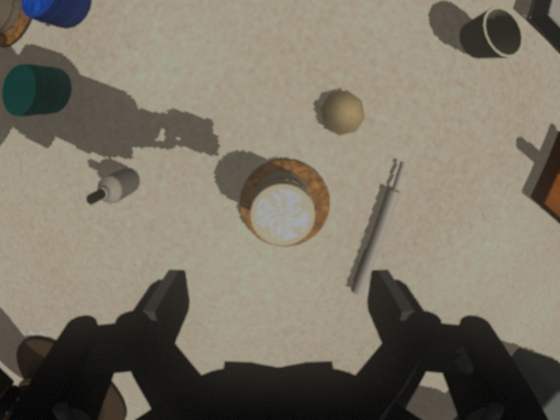

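```bash
python3 -m inch '[{"tx":-0.001,"ty":0.002,"tz":0.015,"spin":0},{"tx":-0.001,"ty":0.002,"tz":0.035,"spin":0},{"tx":-0.001,"ty":0.002,"tz":0.055,"spin":0},{"tx":-0.001,"ty":0.002,"tz":0.075,"spin":0},{"tx":-0.001,"ty":0.002,"tz":0.095,"spin":0},{"tx":-0.001,"ty":0.002,"tz":0.115,"spin":0},{"tx":-0.001,"ty":0.002,"tz":0.13,"spin":0},{"tx":-0.001,"ty":0.002,"tz":0.142,"spin":0},{"tx":-0.001,"ty":0.002,"tz":0.15,"spin":0},{"tx":-0.001,"ty":0.002,"tz":0.15,"spin":0},{"tx":-0.001,"ty":0.002,"tz":0.15,"spin":0}]'; python3 -m inch '[{"tx":0,"ty":0,"tz":0,"spin":0},{"tx":0,"ty":0,"tz":0,"spin":0},{"tx":0,"ty":0,"tz":0,"spin":0},{"tx":0,"ty":0,"tz":0,"spin":0},{"tx":0,"ty":0,"tz":0,"spin":0},{"tx":0,"ty":0,"tz":0,"spin":0},{"tx":0,"ty":0,"tz":0,"spin":0},{"tx":0,"ty":0,"tz":0,"spin":0},{"tx":0,"ty":0,"tz":0,"spin":0},{"tx":0,"ty":0,"tz":0,"spin":0},{"tx":0,"ty":0,"tz":0,"spin":0},{"tx":0,"ty":0,"tz":0,"spin":0}]' 0 50
```

```text
time_s: 11.47
position: [0.4573, -0.188, 0.0233]
ee_rot: [-3.066, -0.682, 0.001]
ft_force: [-0.2, 0.2, -0.1]
grip_width: 0.999
time_s: 12.47
position: [0.458, -0.1892, 0.0245]
ee_rot: [3.066, 0.679, 0.003]
ft_force: [-1.5, -0.2, 5.5]
grip_width: 0.596
```

```bash
python3 -m inch '[{"tx":0,"ty":0,"tz":-0.005,"spin":0},{"tx":0,"ty":0,"tz":-0.013,"spin":0},{"tx":0,"ty":0,"tz":-0.023,"spin":0},{"tx":0,"ty":0,"tz":-0.034,"spin":0},{"tx":0,"ty":0,"tz":-0.046,"spin":0},{"tx":0,"ty":0,"tz":-0.057,"spin":0},{"tx":0,"ty":0,"tz":-0.066,"spin":0},{"tx":0,"ty":0,"tz":-0.073,"spin":0},{"tx":0,"ty":0,"tz":-0.078,"spin":0},{"tx":0,"ty":0,"tz":-0.08,"spin":0},{"tx":0,"ty":0,"tz":-0.08,"spin":0},{"tx":0,"ty":0,"tz":-0.08,"spin":0},{"tx":0,"ty":0,"tz":-0.08,"spin":0},{"tx":0,"ty":0,"tz":-0.08,"spin":0}]'
python3 - <<'E'
from h import *
from cell import manip
f=[]
for i in range(14):
    d=manip.snapshot("scene"); f.append(manip.get_state()["ft_force"])
print(np.mean(f,0),np.std(f,0))
cv2.imwrite("pics/s2.png",d["frame"][:,:,::-1])
go(.573,-.034,.181,19.5)
E
```

```text
time_s: 13.63
position: [0.4569, -0.1886, 0.1027]
ee_rot: [-3.067, -0.68, 0.001]
ft_force: [0.2, -0.1, -5.3]
grip_width: 0.593
[-0.07562182  0.03913264 -4.47366347] [0.48367454 0.42561497 0.52090484]
t 14.33 pos [ 0.4572 -0.1888  0.1033] yaw 25.0 tilt 0.0 j [-0.39  0.1  -0.35  1.12  0.    2.31] ft [ 0.04 -0.14 -4.65] grip 0.594
shift tx,ty,tz [ 0.1703 -0.0914 -0.0777] spin 5.5
```

View pics/s2.png

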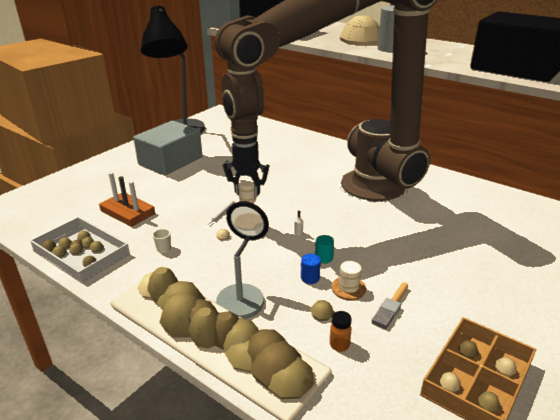

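The right jacket pulls about 4.5 N, against about 1.5 N for the left, so the right one is heavier. It hangs upright behind the lens view and the left one stands on its pad at (350,278). I'll raise it first, then move towards the lens.

```bash
python3 -m inch '[{"tx":0,"ty":0,"tz":-0.006,"spin":0},{"tx":0,"ty":0,"tz":-0.018,"spin":0},{"tx":0.003,"ty":-0.002,"tz":-0.032,"spin":0},{"tx":0.01,"ty":-0.005,"tz":-0.046,"spin":1},{"tx":0.022,"ty":-0.012,"tz":-0.06,"spin":1},{"tx":0.036,"ty":-0.019,"tz":-0.07,"spin":2},{"tx":0.051,"ty":-0.027,"tz":-0.077,"spin":2},{"tx":0.066,"ty":-0.035,"tz":-0.08,"spin":3},{"tx":0.081,"ty":-0.044,"tz":-0.08,"spin":3},{"tx":0.096,"ty":-0.052,"tz":-0.08,"spin":4},{"tx":0.111,"ty":-0.06,"tz":-0.08,"spin":4},{"tx":0.125,"ty":-0.067,"tz":-0.08,"spin":5},{"tx":0.136,"ty":-0.073,"tz":-0.08,"spin":5.5},{"tx":0.144,"ty":-0.077,"tz":-0.08,"spin":5.5},{"tx":0.148,"ty":-0.08,"tz":-0.08,"spin":5.5},{"tx":0.15,"ty":-0.081,"tz":-0.08,"spin":5.5},{"tx":0.15,"ty":-0.081,"tz":-0.08,"spin":5.5},{"tx":0.15,"ty":-0.081,"tz":-0.08,"spin":5.5}]'
python3 - <<'E'
from h import *
from cell import manip
for n in ["scene","top"]:
    d=manip.snapshot(n); cv2.imwrite(f"pics/{n}3.png",d["frame"][:,:,::-1]); pickle.dump(d,open(n+"3.pkl","wb"))
go(.575,-.034,.183,19.5)
E
```

```text
time_s: 15.83
position: [0.5586, -0.0523, 0.1834]
ee_rot: [3.096, 0.532, -0.0]
ft_force: [-1.1, 0.2, -5.2]
grip_width: 0.593
t 15.93 pos [ 0.5586 -0.0525  0.1834] yaw 19.5 tilt 0.01 j [-0.09  0.2  -0.06  1.31 -0.    2.71] ft [-0.19 -0.08 -4.57] grip 0.592
shift tx,ty,tz [ 0.0216 -0.012   0.0004] spin -0.0
```

View pics/scene3.png

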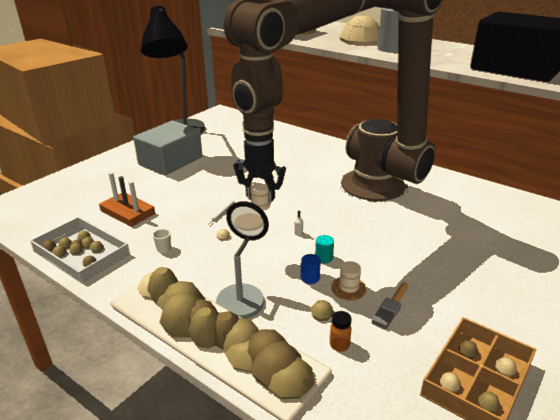

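View pics/top3.png

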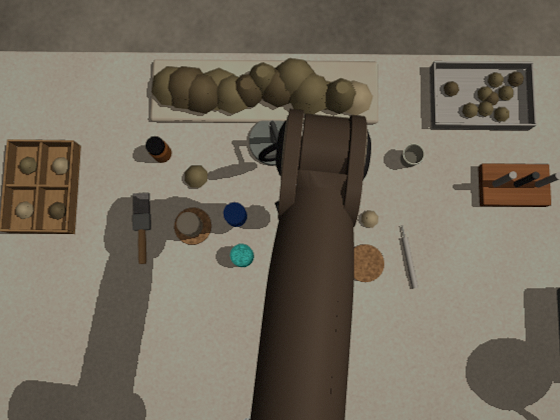

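The scene view shows the jacket at about (260,195) with clear room to the lens at (247,221). The left jacket is standing on its pad. I'm doing the last 25 mm slowly.

```bash
python3 -m inch '[{"tx":0.003,"ty":-0.002,"tz":0,"spin":0},{"tx":0.007,"ty":-0.004,"tz":0,"spin":0},{"tx":0.011,"ty":-0.006,"tz":0,"spin":0},{"tx":0.015,"ty":-0.008,"tz":0,"spin":0},{"tx":0.018,"ty":-0.01,"tz":0,"spin":0},{"tx":0.0205,"ty":-0.0115,"tz":0,"spin":0},{"tx":0.0215,"ty":-0.012,"tz":0,"spin":0},{"tx":0.0215,"ty":-0.012,"tz":0,"spin":0},{"tx":0.0215,"ty":-0.012,"tz":0,"spin":0},{"tx":0.0215,"ty":-0.012,"tz":0,"spin":0},{"tx":0.0215,"ty":-0.012,"tz":0,"spin":0},{"tx":0.0215,"ty":-0.012,"tz":0,"spin":0}]'
python3 - <<'E'
from h import *
from cell import manip
for n in ["scene","wrist"]:
    d=manip.snapshot(n); cv2.imwrite(f"pics/{n}4.png",d["frame"][:,:,::-1])
    if n=="scene":
        P=cloud(d).reshape(-1,3); fr=d["frame"].reshape(-1,3).astype(int)
        m=(np.hypot(P[:,0]-.575,P[:,1]+.034)<.045)&(P[:,2]>.15)&(P[:,2]<.26)&(fr.min(1)>80)
        s=P[m]; print(len(s),s.min(0),s.max(0))
        m=(np.hypot(P[:,0]-.532,P[:,1]-.217)<.035)&(P[:,2]>.065)&(P[:,2]<.08)
        s=P[m]; print('left',len(s),(s.min(0)+s.max(0))/2,np.ptp(s,axis=0))
        np.save
go(.575,-.034,.183,19.5)
E
```

```text
time_s: 16.93
position: [0.5751, -0.0336, 0.1834]
ee_rot: [3.096, 0.532, 0.0]
ft_force: [0.6, -0.5, -3.9]
grip_width: 0.593
390 [ 0.55155643 -0.0703533   0.16756777] [0.60324917 0.0086526  0.25986542]
left 257 [0.53341525 0.21530054 0.07167736] [0.05615492 0.05200745 0.01278077]
t 17.03 pos [ 0.5751 -0.0336  0.1834] yaw 19.5 tilt 0.01 j [-0.06  0.23 -0.02  1.32  0.    2.74] ft [-0.04  0.97 -5.02] grip 0.595
shift tx,ty,tz [-0.0003  0.0004  0.0004] spin -0.0
```

View pics/scene4.png

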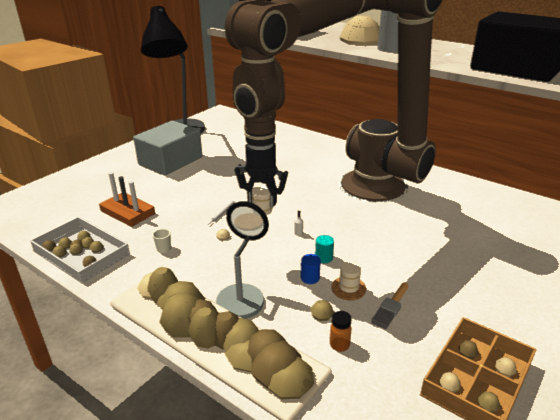

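View pics/wrist4.png

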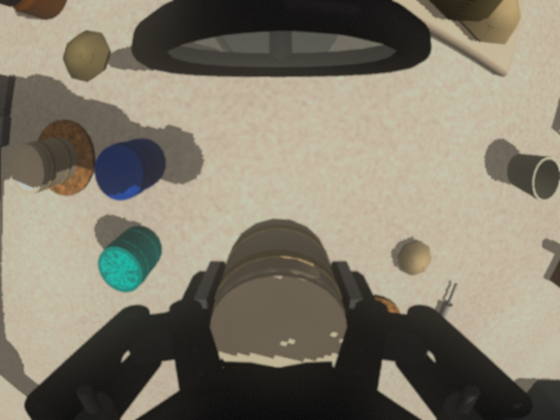

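The wrist view shows the jacket upright in the fingers at (280,290), square to the lens and centred on it (lens spans columns 135–430). Its measured bottom at z = 0.168 m puts the middle at about 0.20 m, so I'm handing in.

```bash
python3 -c "
from cell import manip
print(manip.close_job()); print(manip.get_state()['time_s'])"
```

```text
the job is handed in; nothing more can be done
None
the job is handed in; nothing more can be done
```

I lifted both jackets in order, and the right one is the heavier: it pulled about 4.5 N, against about 1.5 N for the left. I handed the job in at about 17 s of robot time, still holding the right jacket upright in front of the magnifier. The interface reports no verdict, so I don't know how it was judged.

- **Left jacket:** I set it back on its pad and let it go. It stands within about 2 mm of the pad's middle and is upright.
- **Right jacket:** its middle is about 105 mm out from the glass, calculated from the arm position and the measured lens position. It is centred on the lens to within a few millimetres. Its middle is at z of about 0.20 m, and the tool tilt is 0.01°.
- **Other things on the table:** I saw no contact with the magnifier and no bystander moved in the final pictures. I didn't re-measure the bystanders' positions.

No check failed. The only disagreement was about 2 mm in y for the right jacket between the top and wrist cameras, which matches the stated calibration error; I grasped it between the two readings.

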